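# Load a carved stone plaque face up into the carver's holder

## Task

The stone holder's keeper pin is standing in the middle of its pocket: first draw it out and park it upright in the open notch at the holder's side, hanging by its collar on the two tines. Then take the carved plaque out of its stand and lay it fully home in the holder's pocket, carved face up, setting it down gently rather than dropping it in. Leave the plain blank in its stand and everything else on the bench where it is.

Things in the scene. Friction and masses are not known exactly. Their poses are not given: they have to be found in the camera images.
- holder: stone holder fixed to the bench, dark steel base (170 x 100 x 10 mm) with an aluminium cradle. Origin on the bench under the pocket's centre, z up, x along the pocket's length, y towards the notch bracket. The block under the pocket floor is only 44 mm wide (y), narrower than the plaque, so that fingers can pass down beside it; all walls end 66 mm above the bench.
- pocket (a point): centre of the pocket's floor, 56 mm above the bench, axes as the holder's; also the mouth of the pin's bore (about 14 mm dia). The pocket is 113.5 mm (x) by 63.5 mm (y), bounded to 10 mm above the floor by a wall across each end and by four corner lugs on the long sides (farther than 36.5 mm from the centre along x); between the lugs the long sides are open
- notch (a point): parking place of the pin: centre of a U-shaped notch between two level tines, on their upper face 66 mm above the bench, 108 mm to +y of the pocket's centre; axes as the holder's. The notch is 16 mm wide (y), open towards -x (34 mm that way), closed by its root 8 mm to +x, open below; each tine 15 mm wide, 8 mm thick. Nothing rises above the tines.
- pin: steel keeper pin, 86 mm long, at first upright in the bore with its collar on the pocket's floor. Origin: centre of the collar's underside, z along the pin to its grip. Shank 12 mm dia, 44 mm below the origin; collar 28 mm dia, 6 mm high; round grip 14 mm dia, from 6 to 42 mm above the origin.
- plaque: grey-green stone plaque, 110 x 60 x 14 mm, about 0.28 kg, with a carved relief (flower and two buds, 42 x 66 mm, up to 12 mm proud) on one face only. Origin: centre of the plain slab. x: out of the carved face (slab -7 to +7 mm); y: its 60 mm width; z: its 110 mm length. At first on a short edge (z up) in the slot of stand_a, carved face to some side.
- blank: plain uncarved slab, 110 x 60 x 14 mm, same stone, flat on both faces; origin and axes as the plaque's; it stands in stand_b. To be left alone.
- stand_a: wooden stand fixed to the bench, holding the plaque; base 100 x 90 x 8 mm, origin at its underside's centre, z up. Its slot (16 mm wide along x, 64 mm along y, floor 8 mm and walls up to 28 mm above the bench) holds a slab upright. The two stands may have changed sides
- stand_b: the same kind of stand, holding the blank
- brush: bystander: brush 170 mm long lying flat, origin near its middle, x along it
- jar: bystander: glass jar with steel lid, 60 mm dia, 80 mm high, origin under its centre
- tin: bystander: tin, 50 mm dia, 55 mm high, origin under its centre
- figurine: bystander: small turned stone figure, 48 mm dia, 75 mm high, origin under its centre
- wheel: bystander: grinding wheel lying flat, 90 mm dia, 22 mm high, origin under its centre
- bowl: bystander: steel bowl, 110 mm dia, 40 mm high, origin under its centre
- case: bystander: brown spectacle case, 60 (x) x 160 (y) x 34 mm, origin under its centre
Mind the look-alikes: they are no part of the job. What is shaped like the pin but green is not meant.

How it is judged:
On the way, in this order (a step that is already met when the one before it is completed fails the run):
1. the pin hangs in the notch, released (x of pin in the frame of notch between -0.024 and 0.008 m and y of pin in the frame of notch between -0.006 and 0.006 m and z of pin in the frame of notch between -0.004 and 0.004 m and angle between pin's own z axis and vertical below 0.12 rad and linear speed of pin below 0.03 m/s and contact force between pin and the fingers below 0.1 N), for 0.2 s.
2. the plaque lies home in the pocket, carved face up (angle between plaque's own x axis and vertical below 0.07 rad and z of plaque in the frame of pocket between 0.004 and 0.01 m and x of plaque in the frame of pocket between -0.005 and 0.005 m and y of plaque in the frame of pocket between -0.005 and 0.005 m and angle between the z axis of plaque and the x axis of holder, either way round below 0.1 rad and linear speed of plaque below 0.03 m/s), for 0.2 s.
At the end, for the whole second after the job is handed in: Pin upright (7 deg) in the notch, collar on the tines (height 4 mm, across 6 mm, along -24 to +8 mm of the notch point); plaque flat (4 deg) on the pocket floor, carved face up, between the walls (centre 5 mm each way, height 3 mm, length along the pocket within 6 deg); both at rest (all of step 2 and x of pin in the frame of notch between -0.024 and 0.008 m and y of pin in the frame of notch between -0.006 and 0.006 m and z of pin in the frame of notch between -0.004 and 0.004 m and angle between pin's own z axis and vertical below 0.12 rad and linear speed of pin below 0.03 m/s); the robot touches nothing.
It fails at once if the plain blank was moved by more than 20 mm (distance of blank from where it was at the start of the episode above 0.02 m).
It fails at once if the plaque was dropped or slammed into the holder (faster than 0.5 m/s close over the pocket) (linear speed of plaque above 0.5 m/s and horizontal distance between plaque and pocket below 0.06 m and z of plaque in the frame of pocket below 0.05 m).
It fails at once if a bystander was moved by more than 30 mm (distance of any of brush, jar, tin, figurine, wheel, bowl, case from where it was at the start of the episode above 0.03 m).
It also fails if it takes over 61 s, if anything falls off the work surface, if the arm or the gripper's body presses on something with over 40 N, if the wrist force passes 120 N, or if a joint passes its speed limit or range.

## Robot

A 6-joint arm with a two-finger parallel gripper is mounted at the origin on the work surface. World frame = base frame: x ahead of the robot, y to its left, z up, the work surface at z = 0. Lengths are in m, angles in rad, forces in N, time in s.
With the tool pointing down it reaches from about 0.25 to 0.725 m from the base axis. Payload 4 kg.
Tool frame: the origin (TCP) lies at the very end of the fingers, on their centre line; the grasp point (between the pads) lies 19 mm behind it; z points along the fingers, y is the line along which they close (so a half turn about z gives the same grasp; the last joint's range is limited). The gripper opens to 85 mm and grips with 20 to 120 N. Pads are 22 mm wide; open, the fingers measure 114 mm over their backs; the gripper's body (76 mm by 85 mm) begins 54 mm behind the grasp point. The pads swing forward as they close: fully open they stand 13 mm farther back than shut.
Start: joints at [-1.344, 0.241, 0.005, 1.335, 0, 1.571], TCP at [0.112, -0.487, 0.231] pointing down, gripper open.
Joint ranges: [-2.72, 2.72], [-1.05, 1.87], [-1.09, 1.28], [-1.99, 2.15], [-1.42, 1.44], [-3.14, 3.14]. Speed limits (rad/s): [2.79, 2.79, 3.14, 3.14, 3.14, 3.14].

## Interface

Orientations are given as a unit quaternion [x, y, z, w].
In Python, from workcell import * gives the robot as it stands. The module is installed in compiled form; this text tells all that it offers.
- The arm moves only by the tool send_rows, never from a script. Its argument "steps" is text: rows parted by semicolons, each of 7 numbers parted by spaces: the opening, from -1 (shut) to 1 (fully open), then the shift along the world's x, y, z in m, then the turn, a rotation vector about the world's x, y, z in rad. A call has exactly 5 rows; each row shifts and turns the commanded pose from where the row before left it; what a row does not reach is not made up. A row lasts 1/12 s, in which the tool goes at most 41.7 mm and 7.16 degrees, less where a joint would pass 70% of its speed; a pose out of reach is approached as far as the arm can. A call is refused whole if a number of a shift passes 0.0417 or a number of a turn 0.125, either way. A call with a gripper value outside its range is refused whole. The fingers move at their own pace and stop on an object; the grip force is fixed at half the most. Time passes only in rows, so rows that do not move let the fingers close, or fill a call up. It gives the time, the measured TCP pose, the force, the opening and the grip force at its end, in the units of the state.
- get_obs(): the state, without advancing time (a new reading comes with each control period).
- camera(name): name is "scene" or "top" or "wrist"; returns a dict with "frame" (480x640x3 uint8, red, green, blue), "range_z" (480x640 float32, m along the optical axis (not along the pixel's ray), 0 where there is no reading), "camera_matrix" (3x3 intrinsics, pixels), "extrinsics" (4x4, takes a point from world to camera coordinates); the wrist camera has in their place "T_tool_cam" (4x4, takes a point from camera to tool coordinates, whose origin is the TCP and whose axes are the flange's). Camera axes: x right, y down, z forward; pixel columns grow to the right and rows downward; lengths in m; the calibration is good to about 2 mm. A picture is of the moment at which its call begins: read the wrist's pose just before it.
- job_done(): hands the job in; it is judged then, once.
The state is a dict: "clock": time; "joint_pos": joint angles; "joint_vel": joint speeds; "tau": joint torques, N m; "eef_pos": TCP position; "tool_rot": TCP orientation; "ft_force": force on the tool from outside, world axes, zero at the start; "ft_torque": the same for the moment, N m; "grip_width": finger opening in m; "grasp_force": force on a finger pad.
Only numpy, scipy, OpenCV 4.12 (cv2) and the standard library are available. Lean on these libraries where they do the work, as an engineer would, in place of code of your own. Each camera call takes 0.05 s, during which the arm holds its last target. There are 200 camera calls.

## Working session

There is one attempt and no reset: what is moved stays moved. The work goes in short steps, Python scripts to look and compute and a tool call to move; the robot and the scene stay as the last step left them, time stands still between calls to the robot, and variables do not carry over. Pictures are saved under pics/ and viewed, at most 10 in all, crops included, and the job is handed in when it is done.

Besides the shell and the picture viewer there is one more tool, called by a JSON object that holds its "op" and its "data", one argument or row to a line. send_rows: Moves the arm, as the interface text tells. Its arguments: {"type":"object","properties":{"steps":{"type":"string"}},"required":["steps"]}

```bash
mkdir -p pics; cat > h.py <<'E'
from workcell import *
import numpy as np, cv2
from scipy.spatial.transform import Rotation as R
def grab(n):
    o=get_obs(); c=camera(n); K=np.array(c["camera_matrix"])
    if n=="wrist":
        T=np.eye(4); T[:3,:3]=R.from_quat(o["tool_rot"]).as_matrix(); T[:3,3]=o["eef_pos"]
        W=T@np.array(c["T_tool_cam"])
    else: W=np.linalg.inv(np.array(c["extrinsics"]))
    z=c["range_z"]; v,u=np.mgrid[:480,:640]
    P=np.stack([(u-K[0,2])/K[0,0]*z,(v-K[1,2])/K[1,1]*z,z,np.ones_like(z)],-1)@W.T
    P=P[...,:3]; P[z<=0]=np.nan
    return c["frame"],P,K,W
def save(n,f,s=1): cv2.imwrite("pics/"+n+".png",cv2.resize(f[...,::-1],None,fx=s,fy=s))
E
python3 - <<'E'
from h import *
for n in("top","scene"):
    f,P,K,W=grab(n); save(n,f); np.savez(n,f=f,P=P,K=K,W=W); print(n,W[:3].round(3).tolist(),K[0,0])
print(get_obs())
E
```

```text
top [[0.017, -0.986, 0.165, 0.388], [-1.0, -0.015, 0.011, -0.013], [-0.008, -0.165, -0.986, 1.136]] 497.02078191979825
scene [[-0.597, 0.472, -0.649, 1.193], [0.802, 0.346, -0.487, 0.424], [-0.006, -0.811, -0.585, 0.628]] 463.51383620126495
{'clock': 0.1, 'joint_pos': array([-1.34400421e+00,  2.41346170e-01,  3.90004960e-03,  1.33522125e+00,
       -3.76262013e-05,  1.57079625e+00]), 'joint_vel': array([-0.00239874, -0.00242436,  0.00453638, -0.0009362 ,  0.00035134,
        0.00052089]), 'tau': array([ 1.53415665e-03, -3.73138368e+01,  2.53009772e+01,  1.08665036e-02,
        1.42148278e-04, -4.94746388e-06]), 'eef_pos': array([ 0.1122907 , -0.4866588 ,  0.23051342]), 'tool_rot': array([ 9.93577112e-01,  1.13153198e-01, -1.24549316e-04, -9.27382993e-04]), 'ft_force': array([0.72256271, 0.17406134, 0.04779197]), 'ft_torque': array([0.00729686, 0.05563792, 0.0254901 ]), 'grasp_force': 0.0, 'grip_width': 0.08549116479626565}
```

View pics/top.png

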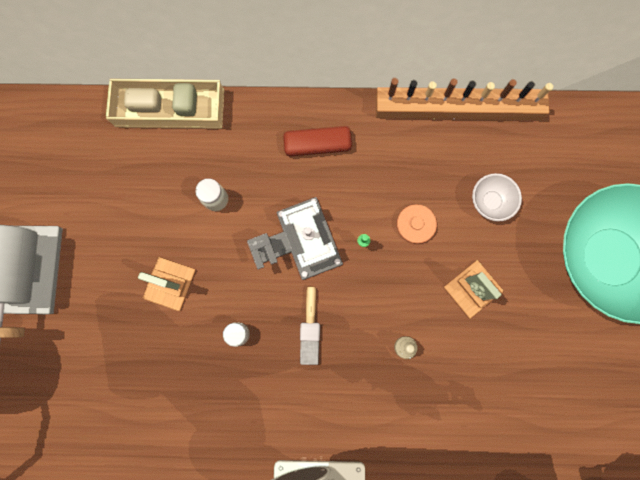

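View pics/scene.png

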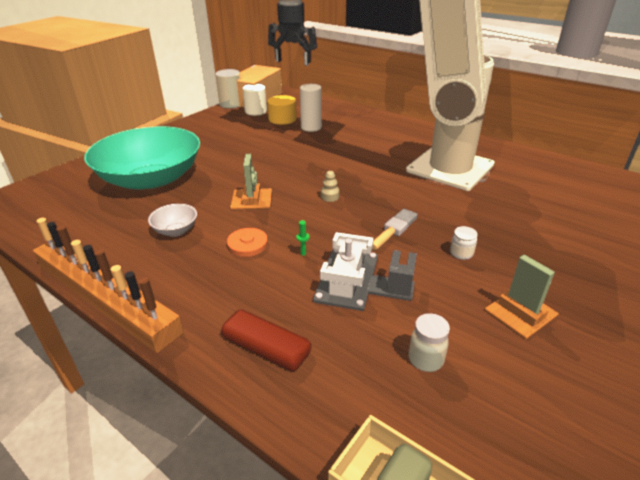

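The top view shows the holder with the steel pin at (308,232) and the notch bracket at (262,250). There are two pin shapes: the steel one at (308,232) stands in the pocket, so it is the one meant; the green one at (364,240) is the decoy. There are also two slabs: the one at (480,288) has relief on its side, so it is the plaque, while the one at (160,283) looks plain and should be the blank. I'll confirm both in crops.

```bash
python3 - <<'E'
from h import *
T=np.load("top.npz");S=np.load("scene.npz")
cr=lambda f,x,y,w,h:cv2.resize(f[y:y+h,x:x+w],(400,300),interpolation=cv2.INTER_CUBIC)
f=T["f"];g=S["f"]
save("crops",np.vstack([np.hstack([cr(f,245,195,100,75),cr(f,435,250,80,60)]),np.hstack([cr(g,290,215,140,105),cr(g,215,145,80,60)])]))
Q=[T["P"].reshape(-1,3),S["P"].reshape(-1,3)]
def rect(name,p):
    for k,q in enumerate(Q):
        m=np.all((q>p[0])&(q<p[1]),1); a=q[m]
        if len(a)<8: print(name,k,len(a));continue
        r=cv2.minAreaRect(a[:,:2].astype(np.float32)*1000)
        print(name,k,len(a),"c",np.round(r[0],1),"sz",np.round(r[1],1),"ang",round(r[2],1),"z",np.percentile(a[:,2],[5,50,95]).round(4))
P=T["P"]
for n,(u,v) in dict(pin=(308,232),notch=(262,250),plq=(480,288),slab=(490,285),blk=(150,281),green=(364,240),brush=(311,310),jar=(210,190),tin=(236,334),fig=(406,348),wheel=(417,224),bowl=(497,197),case=(318,141)).items(): print(n,P[v,u].round(3))
h=P[237,310]; c=np.array([h[0],h[1]])
rect("walls",[[c[0]-.1,c[1]-.08,.061],[c[0]+.1,c[1]+.06,.070]])
n=P[250,262]; rect("tines",[[n[0]-.05,n[1]-.04,.060],[n[0]+.05,n[1]+.04,.070]])
rect("pin",[[c[0]-.05,c[1]-.05,.085],[c[0]+.05,c[1]+.05,.12]])
s=P[285,480]
rect("plaque",[[s[0]-.08,s[1]-.08,.055],[s[0]+.08,s[1]+.08,.16]])
rect("plaquetop",[[s[0]-.08,s[1]-.08,.11],[s[0]+.08,s[1]+.08,.16]])
rect("plstand",[[s[0]-.1,s[1]-.1,.004],[s[0]+.1,s[1]+.1,.012]])
rect("plstandwall",[[s[0]-.1,s[1]-.1,.022],[s[0]+.1,s[1]+.1,.032]])
E
```

```text
pin [0.579 0.03  0.101]
notch [0.553 0.139 0.006]
plq [ 0.467 -0.332  0.089]
slab [ 0.472 -0.345  0.116]
blk [0.469 0.354 0.113]
green [ 0.568 -0.09   0.079]
brush [0.418 0.023 0.018]
jar [0.674 0.249 0.078]
tin [0.363 0.182 0.055]
fig [ 0.341 -0.179  0.073]
wheel [ 0.616 -0.215  0.022]
bowl [ 0.686 -0.405  0.007]
case [0.808 0.015 0.032]
walls 0 432 c [584.3  31.3] sz [129.7  79.2] ang 22.1 z [0.0617 0.0649 0.0682]
walls 1 489 c [583.   34.8] sz [135.   79.3] ang 22.0 z [0.0613 0.065  0.0673]
tines 0 509 c [543.9 131.3] sz [68.4 46. ] ang 22.0 z [0.0617 0.065  0.0681]
tines 1 480 c [542.2 134.5] sz [72.1 46.1] ang 21.9 z [0.062  0.0656 0.0674]
pin 0 41 c [583.7  31.2] sz [12.7 13.1] ang 39.0 z [0.0871 0.0965 0.0994]
pin 1 60 c [583.1  34.5] sz [14.8 13.3] ang 21.2 z [0.0867 0.0947 0.0983]
plaque 0 528 c [ 469.8 -338.8] sz [60.2 26.9] ang 40.3 z [0.0642 0.1013 0.1191]
plaque 1 309 c [ 469.4 -334.1] sz [60.9 25.2] ang 39.3 z [0.0595 0.0904 0.118 ]
plaquetop 0 227 c [ 473.4 -343.2] sz [59.8 16.1] ang 38.3 z [0.1114 0.1169 0.1199]
plaquetop 1 80 c [ 473.1 -338.3] sz [59.1 14.2] ang 38.9 z [0.1126 0.1171 0.119 ]
plstand 0 876 c [ 473.2 -335.7] sz [190.9 200.5] ang 5.5 z [0.0044 0.0071 0.0107]
plstand 1 482 c [ 471.4 -339.2] sz [94.4 99.6] ang 39.9 z [0.005  0.0075 0.0098]
plstandwall 0 254 c [ 472.2 -343. ] sz [77.2 40.6] ang 37.8 z [0.0237 0.0273 0.0309]
plstandwall 1 167 c [ 471. -340.] sz [79.8 40.3] ang 39.6 z [0.023  0.0274 0.0297]
```

View pics/crops.png

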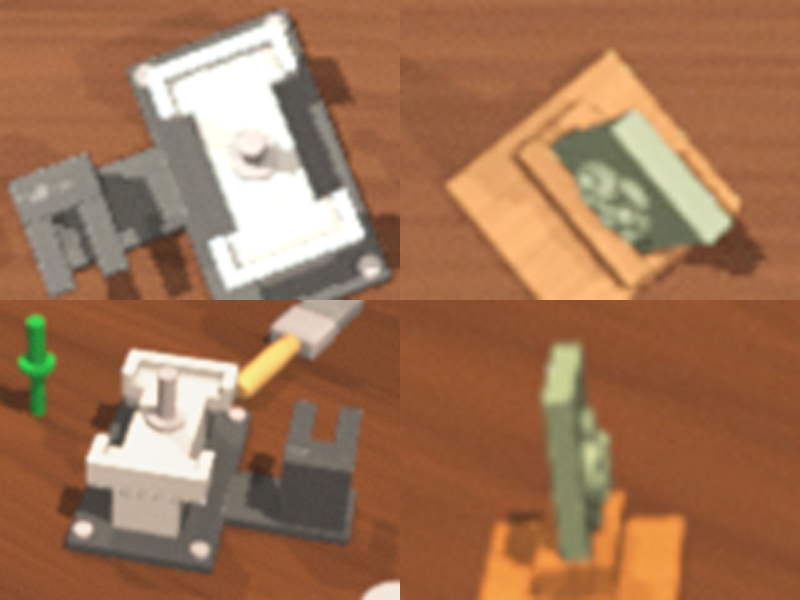

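The crops confirm it: the bare steel pin is in the pocket and the relief is on the right-hand slab, facing lower-left, i.e. (-x,+y). The two cameras agree on the holder at about (0.583, 0.033), yaw 22°, within 4 mm. I'll move over it and refine with the wrist camera.

{"op": "send_rows", "data": {
  "steps": "1 0.0235 0.026 0.001 0 0 0.0078;1 0.0235 0.026 0.001 0 0 0.0078;1 0.0235 0.026 0.001 0 0 0.0078;1 0.0235 0.026 0.001 0 0 0.0078;1 0.0235 0.026 0.001 0 0 0.0078"
}}

```text
clock: 0.52
eef_pos: [0.2304, -0.3557, 0.2359]
tool_rot: [0.991, 0.132, -0.0, -0.0]
ft_force: [1.0, 0.2, -0.1]
grip_width: 0.0851
grasp_force: 0.0
```

{"op": "send_rows", "data": {
  "steps": "1 0.0235 0.026 0.001 0 0 0.0078;1 0.0235 0.026 0.001 0 0 0.0078;1 0.0235 0.026 0.001 0 0 0.0078;1 0.0235 0.026 0.001 0 0 0.0078;1 0.0235 0.026 0.001 0 0 0.0078"
}}

```text
clock: 0.93
eef_pos: [0.348, -0.2256, 0.2411]
tool_rot: [0.988, 0.152, -0.0, -0.0]
ft_force: [0.4, -1.0, 0.6]
grip_width: 0.0853
grasp_force: 0.0
```

{"op": "send_rows", "data": {
  "steps": "1 0.0235 0.026 0.001 0 0 0.0078;1 0.0235 0.026 0.001 0 0 0.0078;1 0.0235 0.026 0.001 0 0 0.0078;1 0.0235 0.026 0.001 0 0 0.0078;1 0.0235 0.026 0.001 0 0 0.0078"
}}

```text
clock: 1.35
eef_pos: [0.4655, -0.0955, 0.246]
tool_rot: [0.985, 0.171, -0.0, -0.0]
ft_force: [-0.0, 0.0, 0.6]
grip_width: 0.0858
grasp_force: 0.0
```

{"op": "send_rows", "data": {
  "steps": "1 0.0235 0.026 0.001 0 0 0.0078;1 0.0235 0.026 0.001 0 0 0.0078;1 0.0235 0.026 0.001 0 0 0.0078;1 0.0235 0.026 0.001 0 0 0.0078;1 0.0235 0.026 0.001 0 0 0.0078"
}}

```text
clock: 1.77
eef_pos: [0.583, 0.0343, 0.2507]
tool_rot: [0.982, 0.191, -0.001, -0.0]
ft_force: [1.1, -0.1, 0.3]
grip_width: 0.0858
grasp_force: 0.0
```

```bash
cat >> h.py <<'E'
import json,os
def log():
    o=get_obs(); d={k:np.array(o[k]).tolist() for k in("joint_pos","eef_pos","tool_rot","clock")}
    open("log.jsonl","a").write(json.dumps(d)+"\n")
    M=R.from_quat(o["tool_rot"]).as_matrix()
    print("t",round(o["clock"],2),"q",o["joint_pos"].round(3),"p",o["eef_pos"].round(4),"tx",M[:,0].round(3),"tz",M[:,2].round(3),"F",o["ft_force"].round(1),"w",round(o["grip_width"],4),"g",round(o["grasp_force"],1))
    return o
E
python3 - <<'E'
from h import *
o=log(); f,P,K,W=grab("wrist"); save("w1",f); np.savez("w1",f=f,P=P,K=K,W=W)
print("cam",W[:3].round(3).tolist())
q=P.reshape(-1,3)
def rect(n,lo,hi):
    a=q[np.all((q>lo)&(q<hi),1)]
    if len(a)<8: print(n,len(a)); return
    r=cv2.minAreaRect(a[:,:2].astype(np.float32)*1000); print(n,len(a),np.round(r[0],1),np.round(r[1],1),round(r[2],1),np.percentile(a[:,2],[5,50,95]).round(4))
rect("walls",[.48,-.04,.063],[.68,.095,.069]); rect("tines",[.48,.09,.063],[.62,.19,.069]); rect("pin",[.55,0,.09],[.62,.07,.11])
E
```

```text
t 1.77 q [ 0.059  0.406  0.288  1.454 -0.     2.817] p [0.583  0.0343 0.2507] tx [ 0.927  0.374 -0.001] tz [-0.001 -0.    -1.   ] F [ 1.1 -0.1  0.3] w 0.0858 g 0.0
cam [[0.374, -0.895, -0.243, 0.644], [-0.927, -0.361, -0.098, 0.059], [0.0, 0.262, -0.965, 0.393]]
walls 2292 [583.8  32.6] [129.2  79.5] 22.1 [0.0643 0.0659 0.0671]
tines 2906 [543.1 132.5] [67.9 46.7] 22.2 [0.0646 0.0659 0.0671]
pin 223 [584.   32.4] [13.3 12.8] 22.7 [0.0936 0.0978 0.0991]
```

View pics/w1.png

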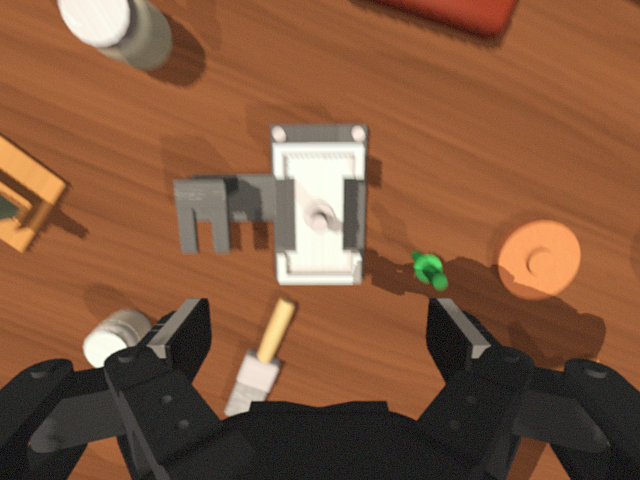

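The wrist view puts the pocket at (0.5838, 0.0326), yaw 22.1°, with walls at 0.066 and the pin top at 0.098, as the text says. Next I'll descend and grip the pin.

{"op": "send_rows", "data": {
  "steps": "1 0.0008 -0.0018 -0.03 0 0 0.002;1 0 0 -0.036 0 0 0;1 0 0 -0.036 0 0 0;1 0 0 -0.036 0 0 0;1 0 0 -0.028 0 0 0"
}}

```text
clock: 2.23
eef_pos: [0.5812, 0.0309, 0.0818]
tool_rot: [0.982, 0.191, -0.002, -0.0]
ft_force: [-0.4, 0.2, -0.1]
grip_width: 0.0855
grasp_force: 0.0
```

{"op": "send_rows", "data": {
  "steps": "1 0 0 -0.0157 0 0 0;-1 0 0 0 0 0 0;-1 0 0 0 0 0 0;-1 0 0 0 0 0 0;-1 0 0 0 0 0 0"
}}

```text
clock: 2.65
eef_pos: [0.5848, 0.031, 0.0716]
tool_rot: [0.982, 0.191, 0.002, 0.0]
ft_force: [-0.1, -0.1, 0.3]
grip_width: 0.039
grasp_force: 0.0
```

{"op": "send_rows", "data": {
  "steps": "-1 0 0 0 0 0 0;-1 0 0 0 0 0 0;-1 0 0 0 0 0 0;-1 0 0 0 0 0 0;-1 0 0 0 0 0 0"
}}

```text
clock: 3.07
eef_pos: [0.5842, 0.0314, 0.0713]
tool_rot: [0.982, 0.191, 0.001, -0.0]
ft_force: [-1.2, 1.0, 5.8]
grip_width: 0.0121
grasp_force: 58.4
```

```bash
python3 -c "
from h import *
log()"
```

```text
t 3.07 q [ 5.30e-02  5.16e-01 -2.10e-02  1.03e+00  1.00e-03  2.81e+00] p [0.5842 0.0314 0.0713] tx [0.927 0.376 0.003] tz [ 0.003  0.001 -1.   ] F [-1.2  1.   5.8] w 0.0121 g 58.4
```

{"op": "send_rows", "data": {
  "steps": "-1 0 0 0.01 0 0 0;-1 0 0 0.02 0 0 0;-1 0 0 0.025 0 0 0;-1 0 0 0.025 0 0 0;-1 0 0 0.01 0 0 0"
}}

```text
clock: 3.48
eef_pos: [0.5849, 0.0309, 0.1636]
tool_rot: [0.982, 0.191, 0.003, 0.001]
ft_force: [1.4, -0.6, -0.6]
grip_width: 0.012
grasp_force: 58.6
```

{"op": "send_rows", "data": {
  "steps": "-1 -0.0115 0.0245 0 0 0 0;-1 -0.0115 0.0245 0 0 0 0;-1 -0.0115 0.0245 0 0 0 0;-1 -0.0115 0.0245 0 0 0 0;-1 0 0 0 0 0 0"
}}

```text
clock: 3.9
eef_pos: [0.5346, 0.1325, 0.1591]
tool_rot: [0.981, 0.194, -0.001, -0.001]
ft_force: [-0.7, -0.0, -1.6]
grip_width: 0.0121
grasp_force: 58.9
```

{"op": "send_rows", "data": {
  "steps": "-1 0 0 0 0 0 0;-1 0 0 0 0 0 0;-1 0 0 0 0 0 0;-1 0 0 0 0 0 0;-1 0 0 0 0 0 0"
}}

```text
clock: 4.32
eef_pos: [0.5376, 0.1281, 0.1594]
tool_rot: [0.982, 0.19, -0.0, 0.0]
ft_force: [-0.3, 1.0, -1.6]
grip_width: 0.0119
grasp_force: 58.9
```

```bash
python3 - <<'E'
from h import *
o=log()
f,P,K,W=grab("wrist"); save("w2",f)
c=np.array([.5838,.0326]); a=np.radians(22.15); h=np.array([[np.cos(a),np.sin(a)],[-np.sin(a),np.cos(a)]])
np.savez("w2",f=f,P=P,K=K,W=W)
for n in("wrist","scene"):
    if n=="scene": f,P,K,W=grab(n); np.savez("s2",f=f,P=P,K=K,W=W)
    q=P.reshape(-1,3); q=q[np.isfinite(q[:,0])]
    l=np.c_[(q[:,:2]-c)@h.T,q[:,2]]
    for lo,hi in((.1,.113),(.113,.125),(.125,.135),(.137,.146),(.146,.153)):
        m=(abs(l[:,0])<.05)&(abs(l[:,1]-.108)<.03)&(l[:,2]>lo)&(l[:,2]<hi); b=l[m]
        if len(b)>5: print(n,lo,len(b),"x",np.percentile(b[:,0],[2,50,98]).round(4),"y",np.percentile(b[:,1],[2,50,98]).round(4),"z",b[:,2].min().round(4),b[:,2].max().round(4))
    b=l[(abs(l[:,0])<.05)&(abs(l[:,1]-.108)<.03)&(abs(l[:,2]-.066)<.003)]; print(n,"tines y",np.percentile(b[:,1],[1,99]).round(4))
E
```

```text
t 4.32 q [ 0.234  0.384  0.015  1.202 -0.     2.992] p [0.5376 0.1281 0.1594] tx [ 0.927  0.374 -0.   ] tz [-0. -0. -1.] F [-0.3  1.  -1.6] w 0.0119 g 58.9
wrist 0.1 100 x [-0.0054 -0.0021 -0.0012] y [0.1002 0.1058 0.1115] z 0.1035 0.1129
wrist 0.113 66 x [-0.0032 -0.0015 -0.0009] y [0.1016 0.1061 0.1102] z 0.113 0.1218
wrist 0.137 33 x [-0.0014  0.0049  0.0067] y [0.0945 0.1085 0.1182] z 0.1443 0.146
wrist 0.146 895 x [-0.0028  0.002   0.0066] y [0.0945 0.1053 0.1166] z 0.146 0.153
wrist tines y [0.0855 0.1307]
scene 0.1 30 x [-0.0069 -0.0037 -0.0012] y [0.1038 0.1087 0.1133] z 0.1012 0.1123
scene 0.113 33 x [-0.0074 -0.003  -0.0003] y [0.1024 0.108  0.1134] z 0.1143 0.1246
scene 0.125 27 x [-0.005  -0.0024 -0.0005] y [0.1034 0.1078 0.1128] z 0.1251 0.135
scene 0.137 16 x [-0.0089  0.0003  0.0061] y [0.097  0.1077 0.1202] z 0.137 0.146
scene 0.146 90 x [-0.0126 -0.0005  0.0072] y [0.0945 0.1083 0.1205] z 0.146 0.1528
scene tines y [0.0875 0.1326]
```

View pics/w2.png

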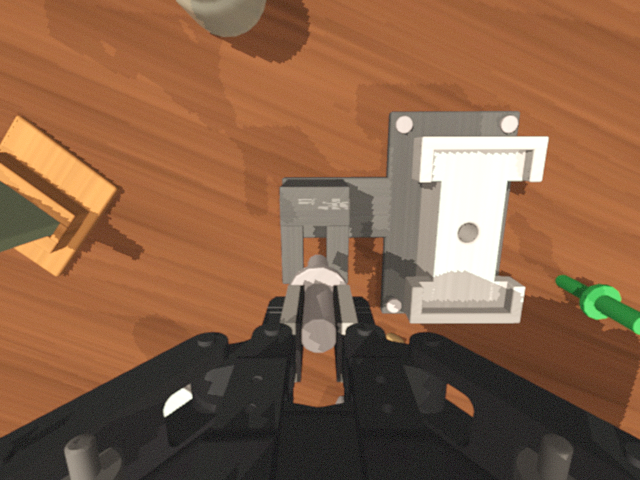

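Shank and tines seen in the same view agree from both cameras: the pin is about 2 mm low across the notch. I'll correct this by +2 mm along holder y, then lower it.

{"op": "send_rows", "data": {
  "steps": "-1 -0.0008 0.0019 0 0 0 0;-1 0 0 -0.008 0 0 0;-1 0 0 -0.012 0 0 0;-1 0 0 -0.012 0 0 0;-1 0 0 -0.012 0 0 0"
}}

```text
clock: 4.83
eef_pos: [0.5363, 0.1309, 0.1147]
tool_rot: [0.982, 0.191, -0.0, 0.0]
ft_force: [0.6, -0.2, -0.8]
grip_width: 0.0118
grasp_force: 58.9
```

{"op": "send_rows", "data": {
  "steps": "-1 0 0 -0.012 0 0 0;-1 0 0 -0.01 0 0 0;-1 0 0 -0.006 0 0 0;-1 0 0 -0.003 0 0 0;-1 0 0 0 0 0 0"
}}

```text
clock: 5.25
eef_pos: [0.536, 0.1308, 0.0838]
tool_rot: [0.982, 0.191, -0.001, 0.0]
ft_force: [-0.5, -0.2, -1.9]
grip_width: 0.0118
grasp_force: 58.9
```

```bash
python3 - <<'E'
from h import *
o=log()
c=np.array([.5838,.0326]); a=np.radians(22.15); h=np.array([[np.cos(a),np.sin(a)],[-np.sin(a),np.cos(a)]])
print("TCP in notch",h@(o["eef_pos"][:2]-c)-[0,.108])
f,P,K,W=grab("wrist"); q=P.reshape(-1,3); q=q[np.isfinite(q[:,0])]; l=np.c_[(q[:,:2]-c)@h.T,q[:,2]]
b=l[(l[:,0]>-.022)&(l[:,0]<.009)&(abs(l[:,1]-.108)<.018)&(l[:,2]>.06)&(l[:,2]<.08)]
print(np.histogram(b[:,2],bins=np.arange(.060,.081,.002)))
E
```

```text
t 5.25 q [ 0.239  0.448 -0.098  1.026 -0.     2.996] p [0.536  0.1308 0.0838] tx [ 0.927  0.375 -0.001] tz [-0.001 -0.    -1.   ] F [-0.5 -0.2 -1.9] w 0.0118 g 58.9
TCP in notch [-0.00727088  0.00098416]
(array([ 12,   1, 610, 585,  17,  72, 226, 578,  41,  47]), array([0.06 , 0.062, 0.064, 0.066, 0.068, 0.07 , 0.072, 0.074, 0.076,
       0.078, 0.08 ]))
```

{"op": "send_rows", "data": {
  "steps": "-1 0.0003 -0.0008 -0.001 0 0 0;-1 0 0 -0.001 0 0 0;-1 0 0 -0.0006 0 0 0;-1 0 0 0 0 0 0;-1 0 0 0 0 0 0"
}}

```text
clock: 5.72
eef_pos: [0.5369, 0.1301, 0.0823]
tool_rot: [0.982, 0.191, 0.0, -0.0]
ft_force: [0.9, 0.8, -1.6]
grip_width: 0.0122
grasp_force: 58.9
```

```bash
python3 - <<'E'
from h import *
o=log()
c=np.array([.5838,.0326]); a=np.radians(22.15); h=np.array([[np.cos(a),np.sin(a)],[-np.sin(a),np.cos(a)]])
print("TCP in notch",h@(o["eef_pos"][:2]-c)-[0,.108])
f,P,K,W=grab("wrist"); q=P.reshape(-1,3); q=q[np.isfinite(q[:,0])]; l=np.c_[(q[:,:2]-c)@h.T,q[:,2]]
b=l[(l[:,0]>-.022)&(l[:,0]<.009)&(abs(l[:,1]-.108)<.018)&(l[:,2]>.06)&(l[:,2]<.08)]
print(np.histogram(b[:,2],bins=np.arange(.060,.081,.002))[0], np.median(b[(b[:,2]>.07)&(b[:,2]<.0755),2]))
E
```

```text
t 5.72 q [ 0.238  0.45  -0.101  1.02   0.     2.995] p [0.5369 0.1301 0.0823] tx [0.927 0.375 0.   ] tz [ 0.  0. -1.] F [ 0.9  0.8 -1.6] w 0.0122 g 58.9
TCP in notch [-6.68421738e-03  4.14989419e-05]
[  2   4 569 564  65 109 678  64  48  43] 0.07289381823309357
```

{"op": "send_rows", "data": {
  "steps": "-1 0 0 -0.0008 0 0 0;-1 0 0 -0.0004 0 0 0;-1 0 0 0 0 0 0;-0.1 0 0 0 0 0 0;-0.1 0 0 0 0 0 0"
}}

```text
clock: 6.18
eef_pos: [0.5368, 0.1302, 0.0809]
tool_rot: [0.982, 0.191, 0.0, -0.0]
ft_force: [-0.3, -0.1, -0.4]
grip_width: 0.0347
grasp_force: 0.0
```

{"op": "send_rows", "data": {
  "steps": "0.3 0 0 0 0 0 0;0.3 0 0 0 0 0 0;0.3 0 0 0 0 0 0;0.3 0 0 0.01 0 0 0;0.3 0 0 0.02 0 0 0"
}}

```text
clock: 6.6
eef_pos: [0.5346, 0.1296, 0.1091]
tool_rot: [0.982, 0.191, -0.003, 0.0]
ft_force: [0.4, 0.1, 0.0]
grip_width: 0.0553
grasp_force: 0.0
```

{"op": "send_rows", "data": {
  "steps": "1 0 0 0.04 0 0 0;1 0 0 0.04 0 0 0;1 0 0 0.03 0 0 0;1 0 0 0 0 0 0;1 0 0 0 0 0 0"
}}

```text
clock: 7.02
eef_pos: [0.5384, 0.1305, 0.2242]
tool_rot: [0.982, 0.191, 0.003, -0.0]
ft_force: [0.2, 0.6, -1.1]
grip_width: 0.0854
grasp_force: 0.0
```

```bash
python3 - <<'E'
from h import *
o=log()
f,P,K,W=grab("wrist"); save("w3",f)
c=np.array([.5838,.0326]); a=np.radians(22.15); h=np.array([[np.cos(a),np.sin(a)],[-np.sin(a),np.cos(a)]])
for n in("wrist","scene"):
    if n=="scene": f,P,K,W=grab(n); save("s3",f)
    q=P.reshape(-1,3); q=q[np.isfinite(q[:,0])]; l=np.c_[(q[:,:2]-c)@h.T,q[:,2]]
    for lo,hi in((.064,.068),(.07,.075),(.08,.09),(.09,.102),(.104,.11)):
        b=l[(l[:,0]>-.04)&(l[:,0]<.03)&(abs(l[:,1]-.108)<.025)&(l[:,2]>lo)&(l[:,2]<hi)]
        if len(b)>5: print(n,lo,len(b),np.percentile(b,[2,50,98],axis=0).round(4).tolist())
E
```

```text
t 7.02 q [ 0.238  0.346  0.131  1.349 -0.     2.995] p [0.5384 0.1305 0.2242] tx [0.927 0.375 0.007] tz [ 0.006  0.002 -1.   ] F [ 0.2  0.6 -1.1] w 0.0854 g 0.0
wrist 0.064 2823 [[-0.0328, 0.0858, 0.0646], [0.008, 0.1084, 0.066], [0.0289, 0.1303, 0.0674]]
wrist 0.07 470 [[-0.0154, 0.095, 0.0706], [-0.0022, 0.1076, 0.0719], [0.0063, 0.1203, 0.0736]]
wrist 0.08 42 [[-0.0046, 0.1013, 0.0806], [-0.0009, 0.1072, 0.0846], [0.0002, 0.1141, 0.0898]]
wrist 0.09 58 [[-0.0048, 0.1015, 0.0903], [-0.001, 0.108, 0.0961], [0.0001, 0.1145, 0.1014]]
wrist 0.104 271 [[-0.0128, 0.1017, 0.1052], [-0.0061, 0.1077, 0.1079], [0.0, 0.1141, 0.1091]]
scene 0.064 339 [[-0.0325, 0.0878, 0.0643], [0.0084, 0.1111, 0.0659], [0.0286, 0.1323, 0.0676]]
scene 0.07 73 [[-0.0165, 0.0977, 0.0701], [-0.0022, 0.1095, 0.0717], [0.0072, 0.1223, 0.0741]]
scene 0.08 33 [[-0.0054, 0.1037, 0.0802], [-0.0024, 0.1102, 0.0854], [0.0009, 0.1158, 0.0899]]
scene 0.09 32 [[-0.0054, 0.1043, 0.091], [-0.0021, 0.1107, 0.0965], [0.0007, 0.1164, 0.1017]]
scene 0.104 34 [[-0.0128, 0.1037, 0.1052], [-0.006, 0.1098, 0.1074], [-0.0001, 0.1157, 0.1089]]
```

The pin hangs as required: top at 0.108, upright, centred across the notch, and -6 mm along it. Next I'll go over the plaque, unwinding the wrist roll so the camera ends up on the upper side for the tilted pick.

{"op": "send_rows", "data": {
  "steps": "1 -0.0059 -0.0294 0.003 0 0 0.1;1 -0.0059 -0.0294 0.003 0 0 0.1;1 -0.0059 -0.0294 0.003 0 0 0.1;1 -0.0059 -0.0294 0.003 0 0 0.1;1 -0.0059 -0.0294 0.003 0 0 0.1"
}}

```text
clock: 7.53
eef_pos: [0.5055, -0.018, 0.234]
tool_rot: [0.903, 0.431, -0.002, -0.001]
ft_force: [0.2, -0.1, -0.0]
grip_width: 0.0854
grasp_force: 0.0
```

{"op": "send_rows", "data": {
  "steps": "1 -0.0059 -0.0294 0.003 0 0 0.1;1 -0.0059 -0.0294 0.003 0 0 0.1;1 -0.0059 -0.0294 0.003 0 0 0.1;1 -0.0059 -0.0294 0.003 0 0 0.1;1 -0.0059 -0.0294 0.003 0 0 0.1"
}}

```text
clock: 7.95
eef_pos: [0.4761, -0.1649, 0.249]
tool_rot: [0.768, 0.64, -0.001, -0.002]
ft_force: [-0.1, -0.2, 0.7]
grip_width: 0.0856
grasp_force: 0.0
```

{"op": "send_rows", "data": {
  "steps": "1 -0.0059 -0.0294 0.003 0 0 0.1;1 -0.0059 -0.0294 0.003 0 0 0.1;1 -0.0059 -0.0294 0.003 0 0 0.1;1 -0.0059 -0.0294 0.003 0 0 0.1;1 -0.0059 -0.0294 0.003 0 0 0.1"
}}

```text
clock: 8.37
eef_pos: [0.4468, -0.3117, 0.2639]
tool_rot: [0.586, 0.81, -0.0, -0.002]
ft_force: [0.2, 0.1, 0.6]
grip_width: 0.0854
grasp_force: 0.0
```

{"op": "send_rows", "data": {
  "steps": "1 0 0 0 0 0 0.117;1 0 0 0 0 0 0.117;1 0 0 0 0 0 0.117;1 0 0 0 0 0 0.117;1 0 0 0 0 0 0.117"
}}

```text
clock: 8.78
eef_pos: [0.4472, -0.3105, 0.2636]
tool_rot: [0.327, 0.945, 0.001, -0.002]
ft_force: [-0.1, 0.8, 0.3]
grip_width: 0.0856
grasp_force: 0.0
```

{"op": "send_rows", "data": {
  "steps": "1 0 0 0 0 0 0.117;1 0 0 0 0 0 0.117;1 0 0 0 0 0 0.117;1 0 0 0 0 0 0.117;1 0 0 0 0 0 0.117"
}}

```text
clock: 9.2
eef_pos: [0.4473, -0.3103, 0.2636]
tool_rot: [0.04, 0.999, 0.001, -0.002]
ft_force: [-0.8, -0.3, -1.1]
grip_width: 0.0857
grasp_force: 0.0
```

{"op": "send_rows", "data": {
  "steps": "1 0 0 0 0 0 0.117;1 0 0 0 0 0 0.117;1 0 0 0 0 0 0.117;1 0 0 0 0 0 0.117;1 0 0 0 0 0 0.117"
}}

```text
clock: 9.62
eef_pos: [0.4473, -0.3103, 0.2636]
tool_rot: [-0.249, 0.968, 0.002, -0.001]
ft_force: [-0.1, -0.5, -0.1]
grip_width: 0.0855
grasp_force: 0.0
```

{"op": "send_rows", "data": {
  "steps": "1 0 0 0 0 0 0.117;1 0 0 0 0 0 0.117;1 0 0 0 0 0 0.117;1 0 0 0 0 0 0.117;1 0 0 0 0 0 0.117"
}}

```text
clock: 10.03
eef_pos: [0.4473, -0.3103, 0.2637]
tool_rot: [-0.518, 0.855, 0.002, -0.001]
ft_force: [-0.8, -0.3, 0.8]
grip_width: 0.0854
grasp_force: 0.0
```

{"op": "send_rows", "data": {
  "steps": "1 0 0 0 0 0 0.117;1 0 0 0 0 0 0.117;1 0 0 0 0 0 0.117;1 0 0 0 0 0 0.117;1 0 0 0 0 0 0.117"
}}

```text
clock: 10.45
eef_pos: [0.4473, -0.3103, 0.2636]
tool_rot: [0.743, -0.67, -0.002, 0.0]
ft_force: [-0.3, 0.3, -0.0]
grip_width: 0.0852
grasp_force: 0.0
```

```bash
python3 - <<'E'
from h import *
o=log()
f,P,K,W=grab("wrist"); save("w4",f); np.savez("w4",f=f,P=P)
q=P.reshape(-1,3)
def rect(n,lo,hi):
    a=q[np.all((q>lo)&(q<hi),1)]
    if len(a)<8: print(n,len(a)); return
    r=cv2.minAreaRect(a[:,:2].astype(np.float32)*1000); print(n,len(a),np.round(r[0],1),np.round(r[1],1),round(r[2],1),np.percentile(a[:,2],[5,50,95]).round(4))
rect("top",[.40,-.42,.1155],[.55,-.27,.125]); rect("upper",[.40,-.42,.09],[.55,-.27,.108]);rect("walls",[.40,-.42,.025],[.55,-.27,.031]);rect("fig",[.29,-.23,.065],[.39,-.13,.09])
E
```

```text
t 10.45 q [-0.606  0.323  0.201  1.453  0.    -2.28 ] p [ 0.4473 -0.3103  0.2636] tx [ 0.103 -0.995 -0.003] tz [-0.004  0.003 -1.   ] F [-0.3  0.3 -0. ] w 0.0852 g 0.0
top 1308 [ 472.2 -342.1] [60. 14.] 39.0 [0.1166 0.1179 0.1191]
upper 130 [ 469.8 -340.4] [58.5 19.9] 39.1 [0.0912 0.095  0.1056]
walls 1227 [ 472.  -342.5] [76.2 39.9] 39.1 [0.0266 0.0279 0.0292]
fig 381 [ 340.7 -188.3] [23.1 20.9] 11.3 [0.0659 0.0725 0.0748]
```

View pics/w4.png

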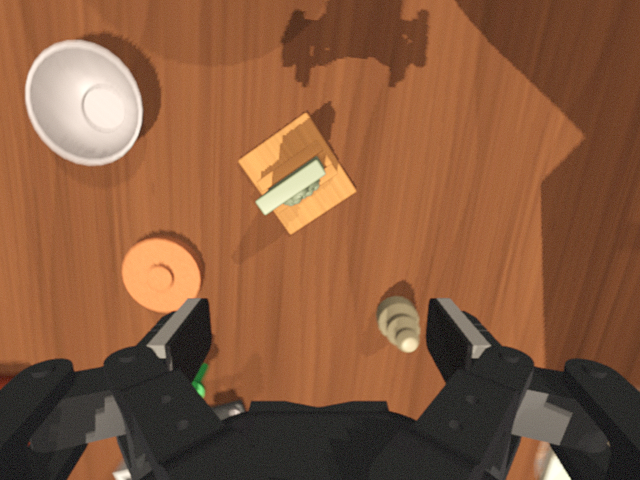

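The wrist view shows the plaque top at (300,187), with the relief on the lower-right side (+y,-x). Slab centre is (0.4722, -0.3422), angle 39°, top 0.118 (expected). The figurine at (0.341, -0.188) stands right in front of the carved face, so I'll pick from above it, pitched 35° below horizontal.

```bash
cat >> h.py <<'E'
def toolrot(heading,pitch,sgn):   # tool pointing along heading, pitched down; tx = sgn * (up/forward side)
    c,s=np.cos(heading),np.sin(heading); ca,sa=np.cos(pitch),np.sin(pitch)
    tz=np.array([c*ca,s*ca,-sa]); tx=sgn*np.array([c*sa,s*sa,ca])
    return R.from_matrix(np.c_[tx,np.cross(tz,tx),tz])
def delta(p,Rt):
    o=get_obs(); rv=(Rt*R.from_quat(o["tool_rot"]).inv()).as_rotvec()
    print("shift",(np.array(p)-o["eef_pos"]).round(4),"rotvec",rv.round(4),"norm",np.linalg.norm(rv).round(3))
E
python3 - <<'E'
from h import *
Rt=toolrot(np.radians(-50.95),np.radians(35),1); tz=Rt.as_matrix()[:,2]
G=np.array([.4722,-.3422,.070]); T=G+.023*tz
print(tz,T,T-.1*tz); delta(T-.1*tz,Rt)
E
```

```text
[ 0.51606443 -0.63615059 -0.57357644] [ 0.48406948 -0.35683146  0.05680774] [ 0.43246304 -0.2932164   0.11416539]
shift [-0.0149  0.017  -0.1495] rotvec [-0.8994 -0.3774  0.5309] norm 1.111
```

{"op": "send_rows", "data": {
  "steps": "1 -0.0015 0.0017 -0.005 -0.0899 -0.0377 0.0531;1 -0.0015 0.0017 -0.005 -0.0899 -0.0377 0.0531;1 -0.0015 0.0017 -0.005 -0.0899 -0.0377 0.0531;1 -0.0015 0.0017 -0.005 -0.0899 -0.0377 0.0531;1 -0.0015 0.0017 -0.005 -0.0899 -0.0377 0.0531"
}}

```text
clock: 10.92
eef_pos: [0.44, -0.3018, 0.2395]
tool_rot: [0.8, -0.549, 0.219, 0.103]
ft_force: [0.5, 0.5, -0.5]
grip_width: 0.0855
grasp_force: 0.0
```

```bash
python3 -c "
from h import *
log()"
```

```text
t 10.92 q [-0.453 -0.    -0.369  0.784 -0.263 -2.448] p [ 0.44   -0.3018  0.2395] tx [ 0.302 -0.833  0.463] tz [ 0.238 -0.405 -0.883] F [ 0.5  0.5 -0.5] w 0.0855 g 0.0
```

{"op": "send_rows", "data": {
  "steps": "1 -0.0015 0.0017 -0.005 -0.0899 -0.0377 0.0531;1 -0.0015 0.0017 -0.005 -0.0899 -0.0377 0.0531;1 -0.0015 0.0017 -0.005 -0.0899 -0.0377 0.0531;1 -0.0015 0.0017 -0.005 -0.0899 -0.0377 0.0531;1 -0.0015 0.0017 -0.005 -0.0899 -0.0377 0.0531"
}}

```text
clock: 11.33
eef_pos: [0.4323, -0.2933, 0.2148]
tool_rot: [0.801, -0.392, 0.41, 0.191]
ft_force: [0.4, 0.3, -1.1]
grip_width: 0.0852
grasp_force: 0.0
```

```bash
python3 - <<'E'
from h import *
log()
Rt=toolrot(np.radians(-50.95),np.radians(35),1); delta([.4325,-.2932,.1142],Rt)
E
```

```text
t 11.33 q [-0.353 -0.13  -0.912 -0.077 -0.427 -2.783] p [ 0.4323 -0.2933  0.2148] tx [ 0.355 -0.471  0.807] tz [ 0.507 -0.628 -0.59 ] F [ 0.4  0.3 -1.1] w 0.0852 g 0.0
shift [ 2.000e-04  1.000e-04 -1.006e-01] rotvec [-0.0258 -0.0005  0.014 ] norm 0.029
```

j3 is nearing its range (-0.91 of -1.09), so I'll fit the kinematics from the logged poses and check the pick and place before going on.

```bash
cat > kin.py <<'E'
import json,numpy as np
from scipy.optimize import least_squares
from scipy.spatial.transform import Rotation as R
LO=np.array([-2.72,-1.05,-1.09,-1.99,-1.42,-3.14]);HI=np.array([2.72,1.87,1.28,2.15,1.44,3.14])
def fk(q,p,s5=1):
    a1,d1,x2,z2,x3,z3,l45,lt=p; v=np.array
    r=R.from_euler('z',q[0]); t=v([0,0,d1])+r.apply([a1,0,0])
    r=r*R.from_euler('y',q[1]); t=t+r.apply([x2,0,z2])
    r=r*R.from_euler('y',q[2]); t=t+r.apply([x3,0,z3])
    r=r*R.from_euler('y',q[3]); t=t+r.apply([l45,0,0])
    r=r*R.from_euler('z',s5*q[4]); t=t+r.apply([lt,0,0])
    # tool z = local x ; at j6=pi tool x = local z (up)
    r=r*R.from_euler('x',q[5]-np.pi)*R.from_matrix(np.c_[[0,0,1],[0,-1,0],[1,0,0]])
    return t,r
def fit():
    D=[json.loads(l) for l in open("log.jsonl")]; D.append(dict(joint_pos=[-1.344,.2413,.0039,1.3352,0,1.5708],eef_pos=[.1123,-.4867,.2305],tool_rot=[.99358,.11315,-.00012,-.0009]))
    best=None
    for s in(1,-1):
        def res(p):
            o=[]
            for d in D:
                t,r=fk(d["joint_pos"],p,s); o+=list(t-d["eef_pos"])+list(.1*(r*R.from_quat(d["tool_rot"]).inv()).as_rotvec())
            return np.array(o+list(1e-4*(p-p0)))
        p0=np.array([0,.3,0,.3,.3,0,.05,.2]); m=least_squares(res,p0)
        if best is None or m.cost<best[0]: best=(m.cost,m.x,s,np.abs(m.fun).max())
    return best
def ik(T,Rt,q0,p,s):
    f=lambda q:(lambda t,r:np.r_[t-T,.2*(Rt*r.inv()).as_rotvec()])(*fk(q,p,s))
    m=least_squares(f,np.clip(q0,LO+.01,HI-.01),bounds=(LO,HI)); return m.x,np.abs(m.fun).max()
E
python3 - <<'E'
from h import *; from kin import *
c,p,s,e=fit(); print(c,p.round(4),s,e)
G=np.array([.4722,-.3422,.070]); q0=get_obs()["joint_pos"]
for a in(35,40,45,50):
    Rt=toolrot(np.radians(-50.95),np.radians(a),1); tz=Rt.as_matrix()[:,2]
    for b in(.1,.05,0): q,er=ik(G+(.023-b)*tz,Rt,q0,p,s); print("pick",a,b,q.round(2),er.round(4))
    hh=np.radians(22.15); Rp=toolrot(hh,np.radians(90-a),-1); tz=Rp.as_matrix()[:,2]
    Gp=np.array([.5838-.007*np.cos(hh),.0326-.007*np.sin(hh),.063])
    for dz in(.1,.0): q,er=ik(Gp+[0,0,dz]+.023*tz,Rp,[.1,.3,-.3,.7,.1,-.3],p,s); print("  place",a,dz,q.round(2),er.round(4))
E
```

```text
0.02280229339890736 [ 0.0287  0.0828  0.8835  0.2006 -0.492   0.2183 -0.1282  0.3023] 1 0.1711288290274822
pick 35 0.1 [-0.35  0.13 -0.48  1.03 -0.43 -2.81] 0.0
pick 35 0.05 [-0.41  0.34 -0.37  0.69 -0.38 -2.85] 0.0
pick 35 0 [-0.46  0.51 -0.28  0.43 -0.34 -2.89] 0.0
  place 35 0.1 [-0.07  0.36 -0.13  0.77  0.26 -0.38] 0.0
  place 35 0.0 [-0.07  0.52 -0.2   0.69  0.26 -0.38] 0.0
pick 40 0.1 [-0.38  0.17 -0.41  1.   -0.38 -2.8 ] 0.0
pick 40 0.05 [-0.44  0.35 -0.33  0.73 -0.34 -2.84] 0.0
pick 40 0 [-0.48  0.5  -0.26  0.49 -0.31 -2.87] 0.0
  place 40 0.1 [-0.09  0.36 -0.15  0.72  0.3  -0.38] 0.0
  place 40 0.0 [-0.09  0.52 -0.22  0.63  0.3  -0.38] 0.0
pick 45 0.1 [-0.42  0.21 -0.35  0.99 -0.33 -2.79] 0.0
pick 45 0.05 [-0.46  0.36 -0.3   0.77 -0.3  -2.83] 0.0
pick 45 0 [-0.5   0.5  -0.24  0.56 -0.27 -2.86] 0.0
  place 45 0.1 [-0.11  0.36 -0.18  0.67  0.35 -0.37] 0.0
  place 45 0.0 [-0.11  0.52 -0.24  0.58  0.35 -0.37] 0.0
pick 50 0.1 [-0.45  0.24 -0.3   0.98 -0.28 -2.79] 0.0
pick 50 0.05 [-0.48  0.37 -0.26  0.8  -0.26 -2.82] 0.0
pick 50 0 [-0.51  0.5  -0.21  0.62 -0.24 -2.85] 0.0
  place 50 0.1 [-0.13  0.36 -0.2   0.61  0.39 -0.35] 0.0
  place 50 0.0 [-0.13  0.52 -0.26  0.51  0.39 -0.35] 0.0
```

```bash
sed -i "s/from_euler('y',q\[2\])/from_euler('y',-q[2])/" kin.py
cat > t.py <<'E'
from h import *; from kin import *
c,p,s,e=fit(); print(c,p.round(4),s,e)
G=np.array([.4722,-.3422,.070]); q0=get_obs()["joint_pos"]
for a in(35,40,45,50):
    Rt=toolrot(np.radians(-50.95),np.radians(a),1); tz=Rt.as_matrix()[:,2]
    for b in(.1,.05,0): q,er=ik(G+(.023-b)*tz,Rt,q0,p,s); print("pick",a,b,q.round(2),er.round(4))
    hh=np.radians(22.15); Rp=toolrot(hh,np.radians(90-a),-1); tz=Rp.as_matrix()[:,2]
    Gp=np.array([.5838-.007*np.cos(hh),.0326-.007*np.sin(hh),.063])
    for dz in(.1,.0): q,er=ik(Gp+[0,0,dz]+.023*tz,Rp,[.1,.3,-.3,.7,.1,-.3],p,s); print("  place",a,dz,q.round(2),er.round(4))
E
python3 t.py
```

```text
1.3008789343453294e-09 [0.     0.2408 0.     0.4932 0.3914 0.008  0.1014 0.3035] 1 3.1342342680512614e-05
pick 35 0.1 [-0.35  0.19 -1.09 -0.59 -0.44 -2.81] 0.0
pick 35 0.05 [-0.41  0.34 -1.03 -0.71 -0.39 -2.85] 0.0
pick 35 0 [-0.46  0.47 -0.96 -0.78 -0.34 -2.89] 0.0
  place 35 0.1 [-0.07  0.15 -0.56  0.3   0.26 -0.38] 0.0
  place 35 0.0 [-0.07  0.33 -0.68 -0.    0.26 -0.38] 0.0
pick 40 0.1 [-0.38  0.11 -0.99 -0.34 -0.38 -2.8 ] 0.0
pick 40 0.05 [-0.44  0.27 -0.96 -0.47 -0.34 -2.84] 0.0
pick 40 0 [-0.48  0.4  -0.9  -0.56 -0.31 -2.87] 0.0
  place 40 0.1 [-0.09  0.14 -0.64  0.15  0.3  -0.38] 0.0
  place 40 0.0 [-0.09  0.35 -0.76 -0.17  0.3  -0.38] 0.0
pick 45 0.1 [-0.41  0.07 -0.9  -0.12 -0.33 -2.79] 0.0
pick 45 0.05 [-0.46  0.22 -0.87 -0.26 -0.3  -2.83] 0.0
pick 45 0 [-0.5   0.36 -0.83 -0.36 -0.27 -2.86] 0.0
  place 45 0.1 [-0.11  0.14 -0.72 -0.01  0.35 -0.37] 0.0
  place 45 0.0 [-0.11  0.37 -0.83 -0.35  0.35 -0.37] 0.0
pick 50 0.1 [-0.45  0.06 -0.8   0.06 -0.28 -2.79] 0.0
pick 50 0.05 [-0.48  0.2  -0.79 -0.07 -0.26 -2.82] 0.0
pick 50 0 [-0.51  0.33 -0.76 -0.18 -0.24 -2.85] 0.0
  place 50 0.1 [-0.13  0.15 -0.8  -0.18  0.39 -0.35] 0.0
  place 50 0.0 [-0.13  0.42 -0.89 -0.55  0.39 -0.35] 0.0
```

The model fits to 0.03 mm. A 40° pitch works for both pick and place with margin on every joint.

```bash
python3 - <<'E'
from h import *
Rt=toolrot(np.radians(-50.95),np.radians(40),1); tz=Rt.as_matrix()[:,2]
G=np.array([.4722,-.3422,.070]); T=G+.023*tz; print(tz,T); delta(T-.1*tz,Rt)
E
```

```text
[ 0.48260673 -0.59490742 -0.64278761] [ 0.48329995 -0.35588287  0.05521588]
shift [ 0.0027 -0.0031 -0.0953] rotvec [0.0423 0.054  0.0147] norm 0.07
```

{"op": "send_rows", "data": {
  "steps": "1 0.0005 -0.0006 -0.019 0.0085 0.0108 0.0029;1 0.0005 -0.0006 -0.019 0.0085 0.0108 0.0029;1 0.0005 -0.0006 -0.019 0.0085 0.0108 0.0029;1 0.0005 -0.0006 -0.019 0.0085 0.0108 0.0029;1 0.0005 -0.0006 -0.019 0.0085 0.0108 0.0029"
}}

```text
clock: 11.75
eef_pos: [0.4356, -0.297, 0.1193]
tool_rot: [0.818, -0.392, 0.38, 0.181]
ft_force: [-0.5, -0.4, 0.2]
grip_width: 0.0857
grasp_force: 0.0
```

{"op": "send_rows", "data": {
  "steps": "1 0 0 0 0 0 0;1 0 0 0 0 0 0;1 0 0 0 0 0 0;1 0 0 0 0 0 0;1 0 0 0 0 0 0"
}}

```text
clock: 12.17
eef_pos: [0.4374, -0.2978, 0.1229]
tool_rot: [0.817, -0.391, 0.382, 0.181]
ft_force: [0.2, -0.5, -0.4]
grip_width: 0.0856
grasp_force: 0.0
```

```bash
python3 - <<'E'
from h import *
log(); f,P,K,W=grab("wrist"); save("w5",f); q=P.reshape(-1,3)
a=np.radians(39.05); n=np.array([-np.sin(a),np.cos(a)]); w=np.array([np.cos(a),np.sin(a)])
l=np.c_[(q[:,:2]-[.4722,-.3422])@np.c_[n,w],q[:,2]]
for nm,lo,hi in(("top",[-.02,-.05,.116],[.02,.05,.122]),("face",[.001,-.05,.1],[.012,.05,.113]),("relief",[.012,-.05,.03],[.03,.05,.1])):
    b=l[np.all((l>lo)&(l<hi),1)]
    if len(b): print(nm,len(b),np.percentile(b,[1,50,99],axis=0).round(4).tolist())
Rt=toolrot(np.radians(-50.95),np.radians(40),1); delta([.4833,-.3559,.0552],Rt)
E
```

```text
t 12.17 q [-0.383  0.106 -0.984 -0.326 -0.381 -2.796] p [ 0.4374 -0.2978  0.1229] tx [ 0.402 -0.501  0.766] tz [ 0.483 -0.595 -0.642] F [ 0.2 -0.5 -0.4] w 0.0856 g 0.0
top 2438 [[-0.0067, -0.029, 0.1162], [0.0014, 0.0002, 0.118], [0.0075, 0.0292, 0.1192]]
face 1504 [[0.0061, -0.0289, 0.1002], [0.007, 0.0002, 0.1067], [0.0078, 0.0292, 0.1128]]
relief 2129 [[0.0121, -0.0189, 0.0345], [0.0144, 0.0002, 0.0701], [0.0186, 0.0192, 0.0947]]
shift [ 0.0459 -0.0582 -0.0676] rotvec [-0.0008  0.0019  0.0019] norm 0.003
```

View pics/w5.png

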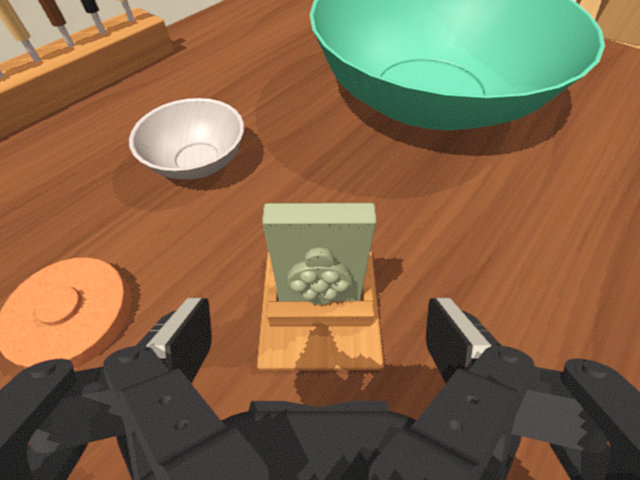

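The plaque sits squarely between the open fingers at (320,255), carved face towards the tool. I'll advance and close.

{"op": "send_rows", "data": {
  "steps": "1 0.0092 -0.0116 -0.0135 0 0.002 0.002;1 0.0092 -0.0116 -0.0135 0 0 0;1 0.0092 -0.0116 -0.0135 0 0 0;1 0.0092 -0.0116 -0.0135 0 0 0;1 0.0092 -0.0116 -0.0135 0 0 0"
}}

```text
clock: 12.63
eef_pos: [0.4838, -0.3564, 0.0545]
tool_rot: [0.818, -0.39, 0.381, 0.182]
ft_force: [0.3, -0.4, 0.7]
grip_width: 0.0852
grasp_force: 0.0
```

{"op": "send_rows", "data": {
  "steps": "1 0 0 0 0 0 0;1 0 0 0 0 0 0;-1 0 0 0 0 0 0;-1 0 0 0 0 0 0;-1 0 0 0 0 0 0"
}}

```text
clock: 13.05
eef_pos: [0.4831, -0.3552, 0.0553]
tool_rot: [0.819, -0.39, 0.381, 0.181]
ft_force: [0.1, -0.4, 0.8]
grip_width: 0.0591
grasp_force: 64.8
```

{"op": "send_rows", "data": {
  "steps": "-1 0 0 0 0 0 0;-1 0 0 0 0 0 0;-1 0 0 0 0 0 0;-1 0 0 0 0 0 0;-1 0 0 0 0 0 0"
}}

```text
clock: 13.47
eef_pos: [0.4833, -0.3554, 0.0553]
tool_rot: [0.818, -0.39, 0.381, 0.182]
ft_force: [-2.6, 3.8, 7.8]
grip_width: 0.0593
grasp_force: 65.5
```

```bash
python3 -c "
from h import *
log()"
```

```text
t 13.47 q [-0.479  0.404 -0.9   -0.562 -0.31  -2.87 ] p [ 0.4833 -0.3554  0.0553] tx [ 0.406 -0.499  0.766] tz [ 0.483 -0.594 -0.643] F [-2.6  3.8  7.8] w 0.0593 g 65.5
```

```bash
cat > plan.py <<'E'
from h import *; from kin import *
def H(Rm,t): M=np.eye(4); M[:3,:3]=Rm; M[:3,3]=t; return M
a=np.radians(39.05); n=np.array([-np.sin(a),np.cos(a),0]); up=np.array([0,0,1.])
Mp0=H(np.c_[n,np.cross(up,n),up],[.4722,-.3422,.063])
if not os.path.exists("ttp.npy"):
    o=get_obs(); np.save("ttp.npy",np.linalg.inv(H(R.from_quat(o["tool_rot"]).as_matrix(),o["eef_pos"]))@Mp0)
Ttp=np.load("ttp.npy")
b=np.radians(22.15); hx=np.array([np.cos(b),np.sin(b),0])
Mtar=H(np.c_[up,np.cross(-hx,up),-hx],[.5838,.0326,.063])
Ttar=Mtar@np.linalg.inv(Ttp)
E
python3 - <<'E'
from plan import *
c,p,s,e=fit(); print(e, "ttp",Ttp.round(4).tolist()); print("target",Ttar.round(4).tolist())
o=get_obs(); q=o["joint_pos"]; Rg=R.from_quat(o["tool_rot"]); P0=o["eef_pos"]; Pt=Ttar[:3,3]; Rt=R.from_matrix(Ttar[:3,:3])
def show(n,T,r):
    global q; q,er=ik(T,r,q,p,s); print(n,q.round(2),er.round(4))
for z in(.05,.1,.15,.2): show("lift%.2f"%z,P0+[0,0,z],Rg)
X=np.r_[Pt[:2],.255]
ps=P0+[0,0,.2]
for f in(.25,.5,.75,1): show("yaw%.2f"%f,ps+(X-ps)*f,R.from_rotvec([0,0,1.2758*f])*Rg)
R1=R.from_rotvec([0,0,1.2758])*Rg; ax=R1.as_matrix()[:,2]; print("ax",ax.round(4))
for f in(.25,.5,.75,1): show("roll%.2f"%f,X,R.from_rotvec(ax*np.pi*f)*R1)
R2=R.from_rotvec(ax*np.pi)*R1; print("rest",(Rt*R2.inv()).as_rotvec().round(4)); show("tilt",X,Rt)
for z in(.2,.1,.05,0): show("low%.2f"%z,Pt+[0,0,z],Rt)
print("move",(X-ps).round(4))
E
```

```text
3.031851670173835e-05 ttp [[-0.6432, -0.0006, 0.7657, -0.0052], [-0.0008, 1.0, 0.0001, 0.0003], [-0.7657, -0.0006, -0.6432, -0.0182], [0.0, 0.0, 0.0, 1.0]]
target [[-0.7089, -0.3772, 0.596, 0.5911], [-0.2893, 0.9262, 0.242, 0.0352], [-0.6432, -0.0008, -0.7657, 0.0457], [0.0, 0.0, 0.0, 1.0]]
lift0.05 [-0.48  0.26 -0.86 -0.38 -0.31 -2.87] 0.0
lift0.10 [-0.48  0.13 -0.8  -0.2  -0.31 -2.87] 0.0
lift0.15 [-0.48  0.03 -0.73 -0.02 -0.31 -2.87] 0.0
lift0.20 [-0.48 -0.05 -0.65  0.14 -0.31 -2.87] 0.0
yaw0.25 [-0.4  -0.13 -0.73  0.11 -0.13 -3.03] 0.0
yaw0.50 [-0.29 -0.16 -0.75  0.1   0.02 -3.14] 0.0065
yaw0.75 [-0.14 -0.14 -0.75  0.09  0.08 -3.14] 0.0286
yaw1.00 [ 0.   -0.08 -0.72  0.04  0.17 -3.14] 0.051
ax [ 0.709   0.2892 -0.6432]
roll0.25 [-0.14 -0.04 -0.64  0.18  0.39 -2.71] 0.0
roll0.50 [-0.14 -0.04 -0.64  0.18  0.39 -1.93] 0.0
roll0.75 [-0.14 -0.04 -0.64  0.18  0.39 -1.14] 0.0
roll1.00 [-0.14 -0.04 -0.64  0.18  0.39 -0.36] 0.0
rest [-0.0661  0.1603 -0.0008]
tilt [-0.09 -0.01 -0.46  0.47  0.3  -0.38] 0.0
low0.20 [-0.09  0.   -0.48  0.45  0.3  -0.38] 0.0
low0.10 [-0.09  0.14 -0.64  0.15  0.3  -0.38] 0.0
low0.05 [-0.09  0.23 -0.71 -0.01  0.3  -0.38] 0.0
low0.00 [-0.09  0.35 -0.76 -0.17  0.3  -0.38] 0.0
move [ 1.077e-01  3.907e-01 -3.000e-04]
```

{"op": "send_rows", "data": {
  "steps": "-1 0 0 0.003 0 0 0;-1 0 0 0.006 0 0 0;-1 0 0 0.01 0 0 0;-1 0 0 0.015 0 0 0;-1 0 0 0.016 0 0 0"
}}

```text
clock: 13.88
eef_pos: [0.4812, -0.3547, 0.1025]
tool_rot: [0.82, -0.39, 0.378, 0.181]
ft_force: [-0.5, -1.1, -3.4]
grip_width: 0.0586
grasp_force: 66.1
```

```bash
python3 - <<'E'
from h import *
log(); f,P,K,W=grab("scene"); save("s6",np.hstack([cv2.resize(f[100:250,200:360],(640,600))]))
E
```

```text
t 13.88 q [-0.48   0.261 -0.86  -0.372 -0.309 -2.87 ] p [ 0.4812 -0.3547  0.1025] tx [ 0.411 -0.502  0.761] tz [ 0.478 -0.592 -0.649] F [-0.5 -1.1 -3.4] w 0.0586 g 66.1
```

Lifted: the load is 3.4 N, which fits the plaque. I'll roll first (yawing first would hit j6's limit), then carry it over.

{"op": "send_rows", "data": {
  "steps": "-1 0 0 0.03 0.0506 -0.0622 -0.0674;-1 0 0 0.03 0.0506 -0.0622 -0.0674;-1 0 0 0.03 0.0506 -0.0622 -0.0674;-1 0 0 0.03 0.0506 -0.0622 -0.0674;-1 0 0 0.03 0.0506 -0.0622 -0.0674"
}}

```text
clock: 14.35
eef_pos: [0.4814, -0.3548, 0.2536]
tool_rot: [0.689, -0.59, 0.413, 0.076]
ft_force: [1.7, -0.3, -3.1]
grip_width: 0.0595
grasp_force: 66.6
```

{"op": "send_rows", "data": {
  "steps": "-1 0 0 0 0.0506 -0.0622 -0.0674;-1 0 0 0 0.0506 -0.0622 -0.0674;-1 0 0 0 0.0506 -0.0622 -0.0674;-1 0 0 0 0.0506 -0.0622 -0.0674;-1 0 0 0 0.0506 -0.0622 -0.0674"
}}

```text
clock: 14.77
eef_pos: [0.4815, -0.3549, 0.252]
tool_rot: [-0.513, 0.749, -0.418, 0.034]
ft_force: [-0.4, -0.2, -4.5]
grip_width: 0.0591
grasp_force: 66.6
```

{"op": "send_rows", "data": {
  "steps": "-1 0 0 0 0.0506 -0.0622 -0.0674;-1 0 0 0 0.0506 -0.0622 -0.0674;-1 0 0 0 0.0506 -0.0622 -0.0674;-1 0 0 0 0.0506 -0.0622 -0.0674;-1 0 0 0 0.0506 -0.0622 -0.0674"
}}

```text
clock: 15.18
eef_pos: [0.4816, -0.3549, 0.2518]
tool_rot: [-0.302, 0.856, -0.395, 0.142]
ft_force: [0.1, 0.1, -3.9]
grip_width: 0.0589
grasp_force: 66.5
```

{"op": "send_rows", "data": {
  "steps": "-1 0 0 0 0.0506 -0.0622 -0.0674;-1 0 0 0 0.0506 -0.0622 -0.0674;-1 0 0 0 0.0506 -0.0622 -0.0674;-1 0 0 0 0.0506 -0.0622 -0.0674;-1 0 0 0 0.0506 -0.0622 -0.0674"
}}

```text
clock: 15.6
eef_pos: [0.4815, -0.3549, 0.2517]
tool_rot: [-0.07, 0.905, -0.345, 0.24]
ft_force: [-0.4, -0.1, -3.3]
grip_width: 0.0591
grasp_force: 66.5
```

{"op": "send_rows", "data": {
  "steps": "-1 0 0 0 0.0506 -0.0622 -0.0674;-1 0 0 0 0.0506 -0.0622 -0.0674;-1 0 0 0 0.0506 -0.0622 -0.0674;-1 0 0 0 0.0506 -0.0622 -0.0674;-1 0 0 0 0.0506 -0.0622 -0.0674"
}}

```text
clock: 16.02
eef_pos: [0.4816, -0.3549, 0.2517]
tool_rot: [0.166, 0.892, -0.272, 0.321]
ft_force: [-0.9, 0.4, -3.8]
grip_width: 0.0587
grasp_force: 66.5
```

{"op": "send_rows", "data": {
  "steps": "-1 0 0 0 0.0506 -0.0622 -0.0674;-1 0 0 0 0.0506 -0.0622 -0.0674;-1 0 0 0 0.0506 -0.0622 -0.0674;-1 0 0 0 0.0506 -0.0622 -0.0674;-1 0 0 0 0.0506 -0.0622 -0.0674"
}}

```text
clock: 16.43
eef_pos: [0.4816, -0.3549, 0.2517]
tool_rot: [0.391, 0.818, -0.18, 0.381]
ft_force: [0.1, -0.5, -3.4]
grip_width: 0.0592
grasp_force: 66.5
```

```bash
python3 - <<'E'
from plan import *
log(); X=np.r_[Ttar[:2,3],.26]; delta(X,R.from_matrix(Ttar[:3,:3]))
E
```

```text
t 16.43 q [-0.482 -0.045 -0.655  0.133 -0.306  0.276] p [ 0.4816 -0.3549  0.2517] tx [-0.403  0.503 -0.764] tz [ 0.483 -0.592 -0.645] F [ 0.1 -0.5 -3.4] w 0.0592 g 66.5
shift [0.1095 0.3902 0.0083] rotvec [0.0405 0.1789 1.2743] norm 1.287
```

{"op": "send_rows", "data": {
  "steps": "-1 0.0073 0.026 0.0006 0.0027 0.0119 0.085;-1 0.0073 0.026 0.0006 0.0027 0.0119 0.085;-1 0.0073 0.026 0.0006 0.0027 0.0119 0.085;-1 0.0073 0.026 0.0006 0.0027 0.0119 0.085;-1 0.0073 0.026 0.0006 0.0027 0.0119 0.085"
}}

```text
clock: 16.85
eef_pos: [0.5178, -0.2239, 0.2546]
tool_rot: [0.203, 0.895, -0.101, 0.383]
ft_force: [0.5, -0.4, -3.6]
grip_width: 0.0589
grasp_force: 66.6
```

{"op": "send_rows", "data": {
  "steps": "-1 0.0073 0.026 0.0006 0.0027 0.0119 0.085;-1 0.0073 0.026 0.0006 0.0027 0.0119 0.085;-1 0.0073 0.026 0.0006 0.0027 0.0119 0.085;-1 0.0073 0.026 0.0006 0.0027 0.0119 0.085;-1 0.0073 0.026 0.0006 0.0027 0.0119 0.085"
}}

```text
clock: 17.27
eef_pos: [0.5544, -0.0942, 0.2579]
tool_rot: [0.01, 0.93, -0.018, 0.368]
ft_force: [0.2, -0.2, -3.8]
grip_width: 0.059
grasp_force: 66.6
```

{"op": "send_rows", "data": {
  "steps": "-1 0.0073 0.026 0.0006 0.0027 0.0119 0.085;-1 0.0073 0.026 0.0006 0.0027 0.0119 0.085;-1 0.0073 0.026 0.0006 0.0027 0.0119 0.085;-1 0.0073 0.026 0.0006 0.0027 0.0119 0.085;-1 0.0073 0.026 0.0006 0.0027 0.0119 0.085"
}}

```text
clock: 17.68
eef_pos: [0.5911, 0.0353, 0.2611]
tool_rot: [-0.184, 0.921, 0.066, 0.336]
ft_force: [0.3, -0.2, -3.4]
grip_width: 0.059
grasp_force: 66.6
```

{"op": "send_rows", "data": {
  "steps": "-1 0 0 0 0 0 0;-1 0 0 0 0 0 0;-1 0 0 0 0 0 0;-1 0 0 0 0 0 0;-1 0 0 0 0 0 0"
}}

```text
clock: 18.1
eef_pos: [0.5916, 0.0338, 0.2622]
tool_rot: [-0.182, 0.921, 0.065, 0.337]
ft_force: [-0.6, 0.0, -4.0]
grip_width: 0.0591
grasp_force: 66.9
```

```bash
python3 - <<'E'
from plan import *
log(); X=np.r_[Ttar[:2,3],Ttar[2,3]+.06]; delta(X,R.from_matrix(Ttar[:3,:3]))
E
```

```text
t 18.1 q [-0.098 -0.013 -0.451  0.491  0.305 -0.386] p [0.5916 0.0338 0.2622] tx [-0.706 -0.292 -0.646] tz [ 0.598  0.244 -0.764] F [-0.6  0.  -4. ] w 0.0591 g 66.9
shift [-0.0005  0.0015 -0.1565] rotvec [ 0.0003  0.0034 -0.003 ] norm 0.005
```

{"op": "send_rows", "data": {
  "steps": "-1 0 0.0015 -0.0156 0 0.003 -0.003;-1 0 0 -0.0156 0 0 0;-1 0 0 -0.0156 0 0 0;-1 0 0 -0.0156 0 0 0;-1 0 0 -0.0156 0 0 0"
}}

```text
clock: 18.52
eef_pos: [0.592, 0.0353, 0.1845]
tool_rot: [-0.181, 0.922, 0.065, 0.337]
ft_force: [-0.1, 0.2, -3.5]
grip_width: 0.0588
grasp_force: 67.0
```

{"op": "send_rows", "data": {
  "steps": "-1 0 0 -0.0156 0 0 0;-1 0 0 -0.0156 0 0 0;-1 0 0 -0.0156 0 0 0;-1 0 0 -0.0156 0 0 0;-1 0 0 -0.0156 0 0 0"
}}

```text
clock: 18.93
eef_pos: [0.5923, 0.0352, 0.1067]
tool_rot: [-0.181, 0.922, 0.065, 0.337]
ft_force: [0.8, 0.2, -2.9]
grip_width: 0.0589
grasp_force: 67.0
```

{"op": "send_rows", "data": {
  "steps": "-1 0 0 0 0 0 0;-1 0 0 0 0 0 0;-1 0 0 0 0 0 0;-1 0 0 0 0 0 0;-1 0 0 0 0 0 0"
}}

```text
clock: 19.35
eef_pos: [0.5935, 0.0357, 0.1088]
tool_rot: [-0.181, 0.921, 0.065, 0.338]
ft_force: [0.4, 0.1, -3.3]
grip_width: 0.0587
grasp_force: 66.8
```

View pics/c1.png

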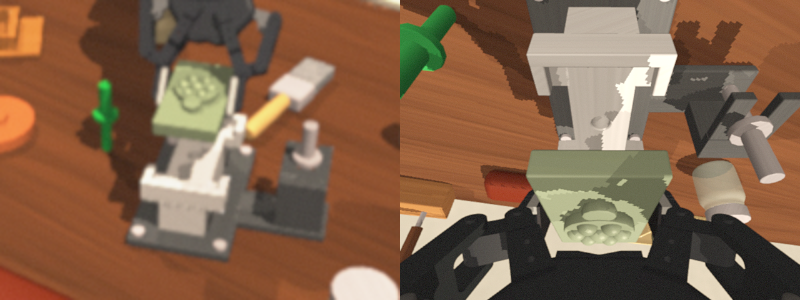

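The plaque is held flat, carved face up, with its corner near (600,150) in the wrist half of the picture. It is about 2.3 mm too far along +x and 0.9 mm low in y. I'll correct that and lower it to just above the lugs.

{"op": "send_rows", "data": {
  "steps": "-1 -0.0025 0 -0.01 0 0.003 0;-1 0 0 -0.01 0 0 0;-1 0 0 -0.01 0 0 0;-1 0 0 -0.01 0 0 0;-1 0 0 -0.009 0 0 0"
}}

```text
clock: 19.92
eef_pos: [0.59, 0.0359, 0.0579]
tool_rot: [-0.181, 0.922, 0.066, 0.336]
ft_force: [0.3, -0.5, -3.0]
grip_width: 0.0594
grasp_force: 67.0
```

{"op": "send_rows", "data": {
  "steps": "-1 0 0 0 0 0 0;-1 0 0 0 0 0 0;-1 0 0 0 0 0 0;-1 0 0 0 0 0 0;-1 0 0 0 0 0 0"
}}

```text
clock: 20.33
eef_pos: [0.5903, 0.0359, 0.0588]
tool_rot: [-0.181, 0.922, 0.066, 0.336]
ft_force: [-0.1, 0.3, -3.6]
grip_width: 0.0591
grasp_force: 66.9
```

```bash
cat >> chk.py <<'E'
# rim of holder in the same pictures (z 0.066), in the pocket frame
for nm in("wrist","scene","top"):
    f,P,K,W=grab(nm); l=(P.reshape(-1,3)-[.5838,.0326,.056])@hR
    b=l[(abs(l[:,2]-.010)<.0015)&(abs(l[:,0])<.07)&(abs(l[:,1])<.045)]
    if len(b)>20: print("rim",nm,len(b),np.percentile(b[:,:2],[.5,99.5],axis=0).round(4).tolist())
E
NM=c2 python3 chk.py
```

```text
t 20.33 q [-0.092  0.314 -0.746 -0.129  0.301 -0.38 ] p [0.5903 0.0359 0.0588] tx [-0.709 -0.29  -0.643] tz [ 0.596  0.243 -0.766] F [-0.1  0.3 -3.6] w 0.0591 g 66.9
expected plaque in pocket mm [-0.4  0.9 20.1] xaxis [0. 0. 1.] zaxis [-1.    -0.001  0.   ]
wrist 16490 y,z pct [[-0.0297, -0.05], [0.0289, 0.0564]] face plane slopes [ 0.0017 -0.0156  0.0066] rect ((0.7221755981445312, 2.3819961547851562), (70.87834167480469, 110.50674438476562), 0.5625885128974915)
scene 734 y,z pct [[-0.0282, -0.0553], [0.0309, 0.05]] face plane slopes [0.0038 0.0051 0.0059] rect ((0.8936328887939453, -2.5135765075683594), (60.267173767089844, 106.41928100585938), 0.6720711588859558)
top 574 y,z pct [[-0.0315, -0.0543], [0.0275, 0.025]] face plane slopes [0.0006 0.0281 0.0066] rect ((-1.2205352783203125, -14.339176177978516), (80.9638442993164, 61.213130950927734), 89.57861328125)
rim wrist 8406 [[-0.0659, -0.0391], [-0.0094, 0.0399]]
rim scene 167 [[-0.0606, -0.0366], [0.0657, 0.0423]]
rim top 82 [[-0.008, -0.0407], [0.0645, 0.0371]]
```

{"op": "send_rows", "data": {
  "steps": "-1 0.0007 0.0003 -0.002 0 0 0;-1 0 0 -0.003 0 0 0;-1 0 0 -0.003 0 0 0;-1 0 0 -0.002 0 0 0;-1 0 0 0 0 0 0"
}}

```text
clock: 21.05
eef_pos: [0.59, 0.0363, 0.047]
tool_rot: [-0.181, 0.922, 0.066, 0.335]
ft_force: [0.4, -0.8, -4.3]
grip_width: 0.059
grasp_force: 67.0
```

{"op": "send_rows", "data": {
  "steps": "-1 0 0 -0.001 0 0 0;-1 0 0 -0.001 0 0 0;-1 0 0 0 0 0 0;-1 0 0 0 0 0 0;-1 0 0 0 0 0 0"
}}

```text
clock: 21.47
eef_pos: [0.5911, 0.0363, 0.0467]
tool_rot: [-0.182, 0.922, 0.066, 0.336]
ft_force: [-2.5, 0.7, 0.7]
grip_width: 0.0591
grasp_force: 67.3
```

```bash
NM=c3 python3 chk.py | grep -v rim
```

```text
t 21.47 q [-0.091  0.343 -0.755 -0.169  0.301 -0.379] p [0.5911 0.0363 0.0467] tx [-0.708 -0.291 -0.643] tz [ 0.596  0.243 -0.766] F [-2.5  0.7  0.7] w 0.0591 g 67.3
expected plaque in pocket mm [0.5 1.  8. ] xaxis [-0.  0.  1.] zaxis [-1.    -0.002 -0.   ]
wrist 16537 y,z pct [[-0.0298, -0.0498], [0.029, 0.0564]] face plane slopes [ 0.0014 -0.0164  0.0067] rect ((-0.11455154418945312, 2.184051513671875), (109.91897583007812, 71.00749206542969), 89.8172836303711)
scene 745 y,z pct [[-0.0281, -0.056], [0.0312, 0.0525]] face plane slopes [0.0003 0.0013 0.006 ] rect ((1.5166511535644531, -5.305118560791016), (59.775970458984375, 118.1285629272461), 0.2730904519557953)
top 588 y,z pct [[-0.0312, -0.0545], [0.0276, 0.0235]] face plane slopes [-0.0085  0.0258  0.0066] rect ((-1.0695934295654297, -15.739028930664062), (60.66167449951172, 81.21427917480469), 0.3950181007385254)
```

The floor is now taking weight (Fz went from -3.6 to +0.7 N), and the scene camera's face height gives a plaque z of about 7 mm, i.e. home. I'll open and back out along the tool axis.

{"op": "send_rows", "data": {
  "steps": "0.55 0 0 0 0 0 0;0.55 0 0 0 0 0 0;0.8 0 0 0 0 0 0;0.8 0 0 0 0 0 0;0.8 0 0 0 0 0 0"
}}

```text
clock: 22.18
eef_pos: [0.5906, 0.0361, 0.0458]
tool_rot: [-0.181, 0.922, 0.066, 0.335]
ft_force: [-0.3, -0.2, -0.3]
grip_width: 0.0766
grasp_force: 0.0
```

```bash
NM=c4 python3 chk.py | grep -v rim
```

```text
t 22.18 q [-0.091  0.344 -0.755 -0.168  0.3   -0.379] p [0.5906 0.0361 0.0458] tx [-0.71  -0.29  -0.642] tz [ 0.594  0.243 -0.767] F [-0.3 -0.2 -0.3] w 0.0766 g 0.0
expected plaque in pocket mm [-0.1  1.   7.1] xaxis [ 0.001 -0.     1.   ] zaxis [-1.    -0.001  0.001]
wrist 16925 y,z pct [[-0.0367, -0.0518], [0.0325, 0.0564]] face plane slopes [ 0.0012 -0.0138  0.0071] rect ((0.044239044189453125, -1.9611282348632812), (118.11040496826172, 78.48818969726562), 89.91139221191406)
scene 774 y,z pct [[-0.0281, -0.056], [0.0314, 0.0515]] face plane slopes [-0.003   0.0021  0.0067] rect ((-0.5005435943603516, -6.518680572509766), (118.12711334228516, 67.0101547241211), 87.97193908691406)
top 627 y,z pct [[-0.0318, -0.0546], [0.0276, 0.025]] face plane slopes [0.0034 0.0079 0.0066] rect ((-2.179706573486328, -17.13166046142578), (63.22273254394531, 87.32828521728516), 3.447395086288452)
```

{"op": "send_rows", "data": {
  "steps": "0.8 -0.003 -0.0012 0.0038 0 0 0;0.8 -0.006 -0.0024 0.0077 0 0 0;0.8 -0.009 -0.0036 0.0115 0 0 0;0.8 -0.012 -0.0049 0.0153 0 0 0;0.8 -0.012 -0.0049 0.0153 0 0 0"
}}

```text
clock: 22.9
eef_pos: [0.5475, 0.0192, 0.0998]
tool_rot: [-0.181, 0.922, 0.066, 0.335]
ft_force: [0.3, 0.2, 0.7]
grip_width: 0.0767
grasp_force: 0.0
```

{"op": "send_rows", "data": {
  "steps": "0.8 -0.012 -0.0049 0.02 0 0 0;0.8 -0.012 -0.0049 0.025 0 0 0;0.8 -0.012 -0.0049 0.025 0 0 0;0.8 0 0 0.025 0 0 0;0.8 0 0 0 0 0 0"
}}

```text
clock: 23.32
eef_pos: [0.5153, 0.0035, 0.2015]
tool_rot: [-0.182, 0.92, 0.064, 0.34]
ft_force: [0.1, -0.5, 1.0]
grip_width: 0.0767
grasp_force: 0.0
```

```bash
python3 - <<'E'
from plan import *
log(); hR=np.c_[hx,np.cross(up,hx),up]; ims=[]
for nm in("wrist","scene","top"):
    f,P,K,W=grab(nm); ims.append(f); l=(P.reshape(-1,3)-[.5838,.0326,.056])@hR
    col=f.reshape(-1,3).astype(int); g=(col[:,1]>=col[:,0]-2)&(col[:,1]>col[:,2]+8)
    b=l[(abs(l[:,2]-.014)<.004)&(abs(l[:,0])<.06)&(abs(l[:,1])<.036)&g]
    e=b[(abs(b[:,1])>.022)|(abs(b[:,0])>.036)]
    if len(b)<30: print(nm,len(b)); continue
    A=np.c_[e[:,:2],np.ones(len(e))]; print(nm,len(b),np.percentile(b[:,:2],[.5,99.5],axis=0).round(4).tolist(),"plane",np.linalg.lstsq(A,e[:,2],rcond=None)[0].round(4))
    r=l[(abs(l[:,2]-.010)<.0015)&(abs(l[:,0])<.07)&(abs(l[:,1])<.045)&~g]; print("  rim",np.percentile(r[:,:2],[.5,99.5],axis=0).round(4).tolist())
    t=l[(l[:,2]>.045)&(l[:,2]<.056)&(abs(l[:,0])<.03)&(abs(l[:,1]-.108)<.025)]
    if len(t): print("  pin top",np.median(t,0).round(4),t[:,2].max().round(4))
save("end",np.hstack([cv2.resize(ims[1][180:330,250:450],(400,300)),cv2.resize(ims[0],(400,300))]))
E
```

```text
t 23.32 q [-0.206 -0.092 -0.7    0.344  0.368 -0.478] p [0.5153 0.0035 0.2015] tx [-0.702 -0.291 -0.65 ] tz [ 0.603  0.241 -0.76 ] F [ 0.1 -0.5  1. ] w 0.0767 g 0.0
wrist 5501 [[-0.0563, -0.029], [0.0521, 0.0301]] plane [ 0.0044 -0.0007  0.0139]
  rim [[-0.0658, -0.0391], [0.0641, 0.0398]]
  pin top [-0.0103  0.1068  0.0514] 0.053
scene 776 [[-0.0522, -0.027], [0.0558, 0.0324]] plane [-0.0031  0.0007  0.0136]
  rim [[-0.0654, -0.0368], [0.0661, 0.0418]]
  pin top [-0.0044  0.1098  0.0512] 0.0542
top 992 [[-0.0551, -0.031], [0.0543, 0.0286]] plane [ 0.0008 -0.0057  0.0133]
  rim [[-0.0646, -0.0404], [0.064, 0.038]]
  pin top [-0.0078  0.106   0.0512] 0.0556
```

View pics/end.png

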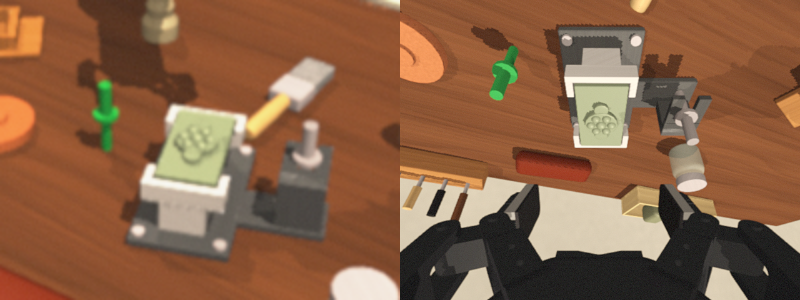

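The plaque lies flat in the pocket between the walls, at (200,150) in the scene half, with its face 13–14 mm above the floor. The pin is upright in the notch at (308,150), and the gripper is clear.

```bash
python3 -c "
from workcell import *
print(job_done())"
```

```text
the job is handed in; nothing more can be done
None
```

I handed the job in at about 23 s of the 61 s allowed. In the last camera check, the pin hung upright in the notch and the plaque lay flat and home in the pocket, carved face up. The gripper was clear and I never approached the blank; `job_done()` returned no verdict.

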